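# Press the screen onto the phone, then ease the press

### The job

Two small screen presses stand on the repair bench; one has a phone lying in it. Crank the handwheel of the press with the phone clockwise until you feel it come up against its stop, then back it off a quarter turn, and let go. Leave the empty press alone.

Things in the scene. Friction and masses are not known exactly. Their poses are not given: they have to be found in the camera images.
- loaded_wheel (a joint): Angle (rad) of the level bare-metal handwheel, 100 mm across, three spokes, on top of the press that holds the phone. Grows clockwise seen from above (platen goes down) and ends at a hard stop at 12.57. Starts 1.05 to 1.85 turns short of the stop. Turning takes 0.12 Nm (3 N at the knob); it stays where it is left and does not rise or sink.
- loaded_knob (a point): On the axis of the upright black crank knob on that wheel, 26 mm above the rim, a good height to grip. The knob is a cylinder 19 mm in diameter, 44 mm tall (ends 18 mm above this point), 43 mm from the wheel's axis. It spins freely on its pin, so a gripper holding it from above need not turn while leading it round in a circle.
- loaded_hub (a point): On that wheel's vertical axis, level with its rim's top, 155 mm above the bench; only the knob stands more than 1 mm above it. The press is fixed, grey, base 190 x 130 mm, two columns and a crossbeam. The phone, 164 x 76 mm, black screen up, lies under its platen and sticks out at front and back beneath the wheel.
- empty_knob (a point): The same point on the crank knob of the other press, which is of the same make but has no phone in it. Its wheel is to stay as it is.

How it is judged:
By the outcome, as a careful person would: the job done as asked, in the order asked, and still so for the second after the job is handed in, with the robot touching nothing.
It also fails if it takes over 58 s, if anything falls off the work surface, if the arm or the gripper's body presses on something with over 40 N, if the wrist force passes 120 N, or if a joint passes its speed limit or range.

### The arm

A 6-joint arm with a two-finger parallel gripper is mounted at the origin on the work surface. World frame = base frame: x ahead of the robot, y to its left, z up, the work surface at z = 0. Lengths are in m, angles in degrees, forces in N, time in s.
With the tool pointing down it reaches from about 0.275 to 0.725 m from the base axis. Payload 5.6 kg.
Tool frame: the origin (TCP) lies at the very end of the fingers, on their centre line; the grasp point (between the pads) lies 19 mm behind it; z points along the fingers, y is the line along which they close (so a half turn about z gives the same grasp; the last joint's range is limited). The gripper opens to 85 mm and grips with 20 to 120 N. Pads are 22 mm wide; open, the fingers measure 114 mm over their backs; the gripper's body (76 mm by 85 mm) begins 54 mm behind the grasp point. The pads swing forward as they close: fully open they stand 13 mm farther back than shut.
Start: joints at [82.082, 14.616, 6.199, 0, -81.583, -16.306], TCP at [0.226, 0.502, 0.231] pointing down, gripper open.
Joint ranges: [-168.99, 168.99], [-69.2, 112.95], [-62.41, 85.93], [-164.36, 98.24], [-168.68, -3.75], [-174.98, 174.98]. Speed limits (degrees/s): [147.25, 147.25, 180, 180, 180, 180].

### API

Orientations are given as [roll, pitch, yaw] about the fixed x, y, z axes, in that order (R = Rz(yaw) Ry(pitch) Rx(roll)).
In Python, from station import get_state, optics, manip gives the robot as it stands.
- The arm moves only by the tool play_rows, never from a script. Its argument "motion" is one flat list of numbers, 7 for each row, row after row: the shift along the tool's x, y, z in mm, then the turn, a rotation vector about the tool's x, y, z in rad, then the opening, from 0 (shut) to 1 (fully open). In form: [x, y, z, wx, wy, wz, grip, x, y, z, wx, wy, wz, grip, ...]. A call has 1 to 12 rows; each row shifts and turns the commanded pose from where the row before left it, along the tool's axes as they then stand; what a row does not reach is not made up. A row lasts 1/8 s, in which the tool goes at most 62.5 mm and 10.7 degrees, less where a joint would pass 70% of its speed; a pose out of reach is approached as far as the arm can. A call is refused whole if a number of a shift passes 62.5 or a number of a turn 0.188, either way. A call with a gripper value outside its range is refused whole. The fingers move at their own pace and stop on an object; "grip_force" is the grip in N (left out, the last holds). Time passes only in rows, so rows that do not move let the fingers close. It gives the time, the measured TCP pose, the force, the opening and the grip force at its end, in the units of the state.
- get_state(): the state, without advancing time (a new reading comes with each control period).
- optics.snapshot(name): name is "scene" or "top" or "wrist"; returns (picture, depth): 384x512x3 uint8, red, green, blue; 384x512 float32, m along the optical axis (not along the pixel's ray), 0 where there is no reading.
- optics.get_calibration(name): a dict with "fx", "fy", "cx", "cy" (pixels), "world_from_camera" (4x4, takes a point from camera to world coordinates). Camera axes: x right, y up, looking along -z (the intrinsics and any distortion apply to the point x, -y, -z); pixel columns grow to the right and rows downward; lengths in m; the calibration is good to about 2 mm. A picture is of the moment at which its call begins: read the wrist's pose just before it. get_calibration takes no time and is no camera call; for the wrist camera it gives the pose at the moment of the call.
- manip.hand_in(): hands the job in; it is judged then, once.
The state is a dict: "t": time; "joints": joint angles; "qvel": joint speeds; "joint_efforts": joint torques, N m; "ee_pos": TCP position; "orientation": TCP orientation; "force": force on the tool from outside, world axes, zero at the start; "moment": the same for the moment, N m; "opening": opening from 0.0 (shut) to 1.0 (fully open); "finger_force": force on a finger pad.
Only numpy, scipy, OpenCV 4.12 (cv2) and the standard library are available. Lean on these libraries where they do the work, as an engineer would, in place of code of your own. Each camera call takes 0.05 s, during which the arm holds its last target. There are 200 camera calls.

## Working session

There is one attempt and no reset: what is moved stays moved. The work goes in short steps, Python scripts to look and compute and a tool call to move; the robot and the scene stay as the last step left them, time stands still between calls to the robot, and variables do not carry over. Pictures are saved under pics/ and viewed, at most 10 in all, crops included, and the job is handed in when it is done.

Besides the shell and the picture viewer there is one more tool, called after ">>>" by a JSON object that holds its "name" and its "arguments", one argument or row to a line. play_rows: Moves the arm, as the interface text tells. Its arguments: {"type":"object","properties":{"motion":{"type":"array","items":{"type":"number"}},"grip_force":{"type":"number"}},"required":["motion"]}

```bash
mkdir -p pics
python3 - <<'E'
from station import get_state, optics
import cv2,numpy as np
print(get_state())
for n in("scene","top"):
    p,d=optics.snapshot(n);cv2.imwrite(f"pics/{n}0.png",p[:,:,::-1]);np.save(f"{n}0.npy",d)
    c=optics.get_calibration(n);print(n,c)
E
```

```text
{'t': 0.0, 'joints': array([ 8.20820535e+01,  1.46533499e+01,  6.12858778e+00, -2.82645465e-02,
       -8.15848208e+01, -1.63062297e+01]), 'qvel': array([ 0.0432099 , -0.01149032,  0.01216485,  0.05164839,  0.08523561,
        0.02320676]), 'joint_efforts': array([ 5.32098111e-04, -3.86628270e+01,  2.37941480e+01,  5.36515072e+00,
       -6.17228594e-03,  1.06815003e-05]), 'ee_pos': array([0.22540343, 0.50111679, 0.23037579]), 'orientation': array([ 1.79886976e+02, -3.94008776e-03, -2.42283355e+01]), 'force': array([ 0.18747978, -0.49723968,  0.06555972]), 'moment': array([-0.02094434,  0.00088389, -0.03273791]), 'finger_force': 0.0, 'opening': 0.9996960711206603}
scene {'fx': 354.4852507720153, 'fy': 354.4852507720153, 'cx': 252.0169117846091, 'cy': 189.52120203959575, 'world_from_camera': array([[-0.15812228, -0.72068802,  0.67498601,  1.05258606],
       [ 0.98731   , -0.105214  ,  0.11894948,  0.10278808],
       [-0.01470749,  0.685229  ,  0.72817917,  0.74798641],
       [ 0.        ,  0.        ,  0.        ,  1.        ]])}
top {'fx': 451.31377537882736, 'fy': 451.31377537882736, 'cx': 255.7177948935305, 'cy': 192.26903698640893, 'world_from_camera': array([[-0.01515279,  0.99422671, -0.10622451,  0.49669245],
       [-0.99986963, -0.01565952, -0.00393787,  0.00745659],
       [-0.00557856,  0.10615099,  0.99433437,  1.02488445],
       [ 0.        ,  0.        ,  0.        ,  1.        ]])}
```

View pics/top0.png

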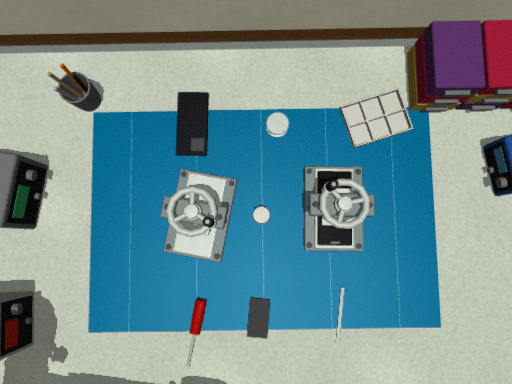

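View pics/scene0.png

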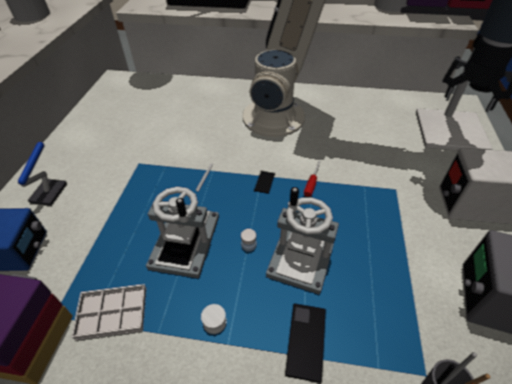

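The loaded press is the right one in the top view: hub at about (345,203), knob at about (333,185), with the phone's black screen showing under the wheel. The left press at (191,211) is empty. I'll measure the loaded one from depth.

```bash
cat > h.py <<'E'
import numpy as np
from station import optics
def cloud(name,d,c):
    v,u=np.mgrid[:384,:512]
    P=np.stack([(u-c["cx"])/c["fx"]*d,-(v-c["cy"])/c["fy"]*d,-d],-1)
    M=c["world_from_camera"];return P@M[:3,:3].T+M[:3,3]
def circ(p):
    s=np.linalg.lstsq(np.c_[2*p,np.ones(len(p))],(p**2).sum(1),rcond=None)[0]
    return s[:2],np.sqrt(s[2]+s[:2]@s[:2])
E
python3 - <<'E'
from h import *
for n in("top","scene"):
    d=np.load(n+"0.npy");W=cloud(n,d,optics.get_calibration(n))
    for nm,c0 in(("loaded",(.485,-.19)),("empty",(.465,.13))):
        near=(np.hypot(W[...,0]-c0[0],W[...,1]-c0[1])<.09)&(d>0)
        k=W[near&(W[...,2]>.172)];r=W[near&(W[...,2]>.140)&(W[...,2]<.162)]
        q=r[:,:2];c,R=circ(q)
        for _ in range(8):
            e=np.hypot(*(q-c).T);q2=q[(e>.036)&(e<.056)];c,R=circ(q2)
        print(n,nm,"rim",c,R,len(q2),"z",np.percentile(q2.size and r[:,2],[50,95]),"knob",len(k),k.mean(0) if len(k) else 0,k[:,2].max() if len(k) else 0, k[:,:2].min(0),k[:,:2].max(0))
E
```

```text
Traceback (most recent call last):
ValueError: zero-size array to reduction operation minimum which has no identity
```

Run:
```python
from h import *
for n in("top","scene"):
    d=np.load(n+"0.npy");W=cloud(n,d,optics.get_calibration(n))
    for nm,c0 in(("loaded",(.568,-.161)),("empty",(.555,.136))):
        near=(np.hypot(W[...,0]-c0[0],W[...,1]-c0[1])<.08)&(d>0)
        k=W[near&(W[...,2]>.172)];r=W[near&(W[...,2]>.140)&(W[...,2]<.162)]
        q=r[:,:2];c=np.array(c0)
        for _ in range(8):
            e=np.hypot(*(q-c).T);q2=q[(e>.034)&(e<.056)];c,R=circ(q2)
        print(n,nm,"rim",c,R,len(q2),"z",np.percentile(r[:,2],[50,95]),"knob",len(k))
        if len(k):print(k.mean(0),k.min(0),k.max(0))
```

```text
top loaded rim [ 0.56582955 -0.1595462 ] 0.042493236179484965 924 z [0.15335721 0.15694631] knob 101
[ 0.59690255 -0.13011956  0.19469713] [ 0.58898813 -0.13986191  0.17224737] [ 0.60610637 -0.12274552  0.20218082]
top empty rim [0.55499932 0.13616837] 0.04263520547376166 935 z [0.15292943 0.15623456] knob 95
[0.53231008 0.09983535 0.19575907] [0.52320722 0.09168361 0.17285622] [0.54093924 0.11006264 0.20169557]
scene loaded rim [ 0.56862487 -0.15577527] 0.04291417237387533 655 z [0.15446304 0.15746876] knob 123
[ 0.60141082 -0.12801201  0.19079709] [ 0.59042881 -0.13778742  0.17223822] [ 0.60722556 -0.12048953  0.20277496]
scene empty rim [0.55790425 0.13937318] 0.042228797922434724 694 z [0.15449411 0.15779606] knob 119
[0.5358817  0.10307712 0.19081692] [0.52206705 0.09378244 0.17216914] [0.54162697 0.11231333 0.20292596]
```

>>> {"name": "play_rows", "arguments": {
  "motion": [0,0,-20,0,0,-0.141,1,0,0,-20,0,0,-0.141,1,0,0,-20,0,0,-0.141,1,31,52,0,0,0,0,1,31,52,0,0,0,0,1,31,52,0,0,0,0,1,31,52,0,0,0,0,1,31,52,0,0,0,0,1,31,52,0,0,0,0,1,31,52,0,0,0,0,1,31,52,0,0,0,0,1,31,52,0,0,0,0,1],
  "grip_force": 60
}}

```text
t: 1.6
ee_pos: [0.5053, 0.0318, 0.291]
orientation: [-180.0, 0.0, 0.0]
force: [0.6, 1.5, 0.0]
opening: 1.001
finger_force: 0.0
```

>>> {"name": "play_rows", "arguments": {
  "motion": [31,52,0,0,0,0,1,31,52,0,0,0,0,1,15,50,0,0,0,0,1,0,0,0,0,0,0,1,0,0,0,0,0,0,1]
}}

```text
t: 2.22
ee_pos: [0.5816, -0.1204, 0.2907]
orientation: [-180.0, 0.1, -0.0]
force: [-0.6, 0.5, 0.3]
opening: 1.002
finger_force: 0.0
```

Run:
```python
from h import *
from station import get_state
import cv2
s=get_state();print(s['t'],s['ee_pos'],s['orientation'],s['joints'])
c=optics.get_calibration("wrist");p,d=optics.snapshot("wrist");cv2.imwrite("pics/w0.png",p[:,:,::-1])
W=cloud("wrist",d,c);c0=(.567,-.158)
near=(np.hypot(W[...,0]-c0[0],W[...,1]-c0[1])<.08)&(d>0)
k=W[near&(W[...,2]>.172)&(W[...,2]<.21)];r=W[near&(W[...,2]>.140)&(W[...,2]<.162)]
q=r[:,:2];cc=np.array(c0)
for _ in range(8):
    e=np.hypot(*(q-cc).T);q2=q[(e>.034)&(e<.056)];cc,R=circ(q2)
print("rim",cc,R,len(q2),np.median(r[:,2]),"knob",len(k))
if len(k):print(k.mean(0),k.min(0),k.max(0))
```

```text
2.225 [ 0.58159024 -0.12035648  0.29071328] [-1.79981306e+02  6.05986263e-02 -2.80920114e-02] [ 3.36231113e+00  1.94443865e+01  2.13990982e+01 -2.22586201e-02
 -9.20140986e+01  8.66088162e+01]
rim [ 0.5674573  -0.15793517] 0.04227058416678361 4395 0.15342681106114026 knob 645
[ 0.599533   -0.13038223  0.19557995] [ 0.58856157 -0.13977585  0.17213046] [ 0.60695454 -0.12180371  0.20097728]
```

View pics/w0.png

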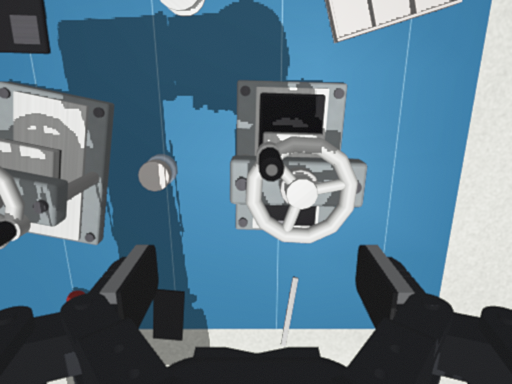

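The wrist view shows the loaded press (black phone under the wheel), knob top at about (270,160) and hub at about (300,195). That agrees with the measurement, so I'll descend and grip.

>>> {"name": "play_rows", "arguments": {
  "motion": [17.5,9.5,0,0,0,0,1,0,0,40,0,0,0,1,0,0,40,0,0,0,1,0,0,25,0,0,0,1,0,0,22,0,0,0,1,0,0,0,0,0,0,1,0,0,0,0,0,0,0,0,0,0,0,0,0,0,0,0,0,0,0,0,0,0,0,0,0,0,0,0,0,0,0,0,0,0,0]
}}

```text
t: 3.65
ee_pos: [0.5993, -0.1304, 0.1651]
orientation: [180.0, -0.0, 0.0]
force: [-2.0, -1.5, 4.4]
opening: 0.205
finger_force: 58.5
```

>>> {"name": "play_rows", "arguments": {
  "motion": [0,0,0,0,0,0,0,0,0,0,0,0,0,0,0,0,0,0,0,0,0]
}}

```text
t: 4.03
ee_pos: [0.5994, -0.1304, 0.1651]
orientation: [179.9, -0.0, 0.0]
force: [-2.0, -1.4, 6.2]
opening: 0.206
finger_force: 58.5
```

```bash
cat >> h.py <<'E'
def rows(a0,step,n,r=43):  # clockwise for step<0, tool y = -world y
    a=np.radians(a0+step*np.arange(n+1));p=np.c_[r*np.cos(a),-r*np.sin(a)]
    return np.diff(np.round(p),axis=0).astype(int).tolist()
E
python3 -c "
from h import *
print(rows(41,-15,24)); print('fine',rows(41,-10,36))"
```

```text
[[7, 9], [3, 11], [1, 11], [-2, 11], [-5, 10], [-8, 8], [-9, 7], [-11, 3], [-11, 1], [-11, -2], [-10, -5], [-8, -8], [-7, -9], [-3, -11], [-1, -11], [2, -11], [5, -10], [8, -8], [9, -7], [11, -3], [11, -1], [11, 2], [10, 5], [8, 8]]
fine [[5, 6], [3, 7], [2, 7], [1, 7], [-1, 8], [-1, 7], [-3, 7], [-5, 6], [-5, 5], [-6, 5], [-7, 3], [-7, 2], [-7, 1], [-8, -1], [-7, -1], [-7, -3], [-6, -5], [-5, -5], [-5, -6], [-3, -7], [-2, -7], [-1, -7], [1, -8], [1, -7], [3, -7], [5, -6], [5, -5], [6, -5], [7, -3], [7, -2], [7, -1], [8, 1], [7, 1], [7, 3], [6, 5], [5, 5]]
```

>>> {"name": "play_rows", "arguments": {
  "motion": [7,9,0,0,0,0,0,3,11,0,0,0,0,0,1,11,0,0,0,0,0,-2,11,0,0,0,0,0,-5,10,0,0,0,0,0,-8,8,0,0,0,0,0]
}}

```text
t: 4.78
ee_pos: [0.5979, -0.1899, 0.1651]
orientation: [180.0, -0.4, 0.0]
force: [5.8, -0.7, 1.7]
opening: 0.204
finger_force: 58.5
```

>>> {"name": "play_rows", "arguments": {
  "motion": [-9,7,0,0,0,0,0,-11,3,0,0,0,0,0,-11,1,0,0,0,0,0,-11,-2,0,0,0,0,0,-10,-5,0,0,0,0,0,-8,-8,0,0,0,0,0]
}}

```text
t: 5.52
ee_pos: [0.5349, -0.1873, 0.1651]
orientation: [179.8, -0.0, -0.0]
force: [0.6, -5.2, 4.0]
opening: 0.205
finger_force: 59.1
```

>>> {"name": "play_rows", "arguments": {
  "motion": [-7,-9,0,0,0,0,0,-3,-11,0,0,0,0,0,-1,-11,0,0,0,0,0,2,-11,0,0,0,0,0,5,-10,0,0,0,0,0,8,-8,0,0,0,0,0]
}}

```text
t: 6.28
ee_pos: [0.54, -0.1262, 0.165]
orientation: [179.9, -0.1, 0.0]
force: [2.3, -8.0, 4.4]
opening: 0.207
finger_force: 59.0
```

>>> {"name": "play_rows", "arguments": {
  "motion": [9,-7,0,0,0,0,0,11,-3,0,0,0,0,0,11,-1,0,0,0,0,0,11,2,0,0,0,0,0,0,0,0,0,0,0,0]
}}

```text
t: 6.9
ee_pos: [0.5813, -0.1185, 0.165]
orientation: [179.8, 0.1, 0.0]
force: [-0.8, -8.8, 6.7]
opening: 0.203
finger_force: 59.7
```

>>> {"name": "play_rows", "arguments": {
  "motion": [7,3,0,0,0,0,0,6,5,0,0,0,0,0,5,5,0,0,0,0,0,0,0,0,0,0,0,0]
}}

```text
t: 7.4
ee_pos: [0.599, -0.1299, 0.165]
orientation: [180.0, 0.0, 0.0]
force: [-1.9, -2.9, 7.6]
opening: 0.209
finger_force: 59.8
```

>>> {"name": "play_rows", "arguments": {
  "motion": [5,6,0,0,0,0,0,3,7,0,0,0,0,0,0,0,0,0,0,0,0]
}}

```text
t: 7.78
ee_pos: [0.6072, -0.1424, 0.165]
orientation: [-180.0, 0.0, 0.0]
force: [-2.4, -1.7, 9.5]
opening: 0.206
finger_force: 59.9
```

>>> {"name": "play_rows", "arguments": {
  "motion": [2,7,0,0,0,0,0,1,7,0,0,0,0,0,0,0,0,0,0,0,0]
}}

```text
t: 8.15
ee_pos: [0.6105, -0.1559, 0.165]
orientation: [-179.9, -0.0, 0.0]
force: [-0.4, 0.5, 8.4]
opening: 0.203
finger_force: 59.9
```

>>> {"name": "play_rows", "arguments": {
  "motion": [-1,8,0,0,0,0,0,-1,7,0,0,0,0,0,0,0,0,0,0,0,0]
}}

```text
t: 8.52
ee_pos: [0.6106, -0.1615, 0.165]
orientation: [-179.1, -0.3, 0.2]
force: [0.2, 29.0, 14.6]
opening: 0.202
finger_force: 61.4
```

The stop is reached: 29 N against the motion, with the TCP about 9.5 mm short of its command at a knob angle of about -3.3°. Now I'll back off 90°, to about 86.7°.

>>> {"name": "play_rows", "arguments": {
  "motion": [2,-7,0,0,0,0,0,0,-8,0,0,0,0,0,-1,-8,0,0,0,0,0,-2,-7,0,0,0,0,0,-4,-7,0,0,0,0,0,-5,-6,0,0,0,0,0,-6,-5,0,0,0,0,0,-7,-4,0,0,0,0,0,-8,-3,0,0,0,0,0,-7,-1,0,0,0,0,0,0,0,0,0,0,0,0,0,0,0,0,0,0,0]
}}

```text
t: 10.02
ee_pos: [0.5701, -0.1164, 0.165]
orientation: [179.9, 0.0, 0.0]
force: [-0.9, -4.9, 6.8]
opening: 0.207
finger_force: 60.5
```

>>> {"name": "play_rows", "arguments": {
  "motion": [0,0,0,0,0,0,1,0,0,0,0,0,0,1,0,0,0,0,0,0,1,0,0,0,0,0,0,1,0,0,0,0,0,0,1,0,0,0,0,0,0,1,0,0,-20,0,0,0,1,0,0,-40,0,0,0,1,0,0,-40,0,0,0,1,0,0,-40,0,0,0,1,-30,0,0,0,0,0,1,0,0,0,0,0,0,1]
}}

```text
t: 11.52
ee_pos: [0.5394, -0.116, 0.3057]
orientation: [-180.0, -0.1, 0.0]
force: [0.2, -0.0, -0.5]
opening: 1.001
finger_force: 0.0
```

Run:
```python
from h import *
from station import get_state
import cv2
s=get_state();print(s['t'],s['ee_pos'],s['opening'],s['force'])
for n,c0 in(("wrist",(.5675,-.158)),("scene",(.5675,-.158)),("scene",(.558,.138))):
    c=optics.get_calibration(n);p,d=optics.snapshot(n);cv2.imwrite(f"pics/{n}1.png",p[:,:,::-1])
    W=cloud(n,d,c)
    near=(np.hypot(W[...,0]-c0[0],W[...,1]-c0[1])<.065)&(d>0)
    k=W[near&(W[...,2]>.172)&(W[...,2]<.205)];r=W[near&(W[...,2]>.140)&(W[...,2]<.162)]
    q=r[:,:2];cc=np.array(c0)
    for _ in range(8):
        e=np.hypot(*(q-cc).T);q2=q[(e>.034)&(e<.056)];cc,R=circ(q2)
    m=(k.min(0)+k.max(0))/2 if len(k) else np.zeros(3)
    print(n,"rim",cc,R,"knob",len(k),m,np.degrees(np.arctan2(m[1]-cc[1],m[0]-cc[0])))
```

```text
11.525 [ 0.53939872 -0.11597526  0.30568876] 1.0008062006544565 [ 0.22611651 -0.00904608 -0.49780717]
wrist rim [ 0.5660778  -0.15822536] 0.04199696027773268 knob 557 [ 0.56795068 -0.11646915  0.18657495] 87.43185104576924
scene rim [ 0.56752992 -0.15556326] 0.042978228035383606 knob 117 [ 0.56788333 -0.11502807  0.18712891] 89.50046374325625
scene rim [0.55788604 0.13938916] 0.04218954045661062 knob 116 [0.53226135 0.10302981 0.18761155] -125.17471823682286
```

View pics/wrist1.png

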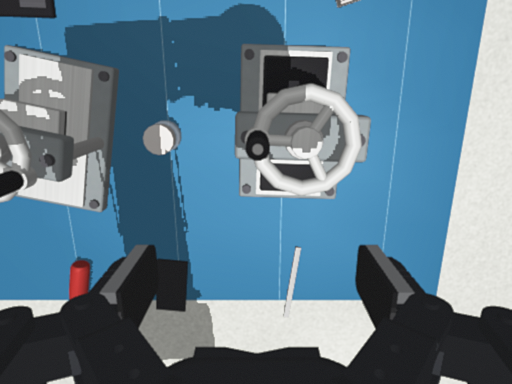

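The wrist view shows the knob at about (257,147), directly on the +y side of the hub. That is 87° as planned, with the gripper clear and the empty wheel unmoved.

```bash
python3 -c "
from station import manip
print(manip.hand_in())"
```

```text
the job is handed in; nothing more can be done
None
```

I cranked the loaded press clockwise to its stop (about 1.1 turns, felt at about 29 N), backed it off about 90° and released it; the empty press was not touched, and the job is handed in at about 12 s.

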